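# Fit the dummy load and preset the tuner's coil crank

### The arm

A 6-joint arm with a two-finger parallel gripper is mounted at the origin on the work surface. World frame = base frame: x ahead of the robot, y to its left, z up, the work surface at z = 0. Lengths are in mm, angles in rad, forces in N, time in s.
With the tool pointing down it reaches from about 275 to 825 mm from the base axis. Payload 5.2 kg.
Tool frame: the origin (TCP) lies at the very end of the fingers, on their centre line; the grasp point (between the pads) lies 19 mm behind it; z points along the fingers, y is the direction in which the jaws open and shut (so a half turn about z gives the same grasp; the last joint's range is limited). The gripper opens to 93 mm and grips with 3 to 60 N. Pads are 15 mm wide; open, the fingers measure 128 mm over their backs; the gripper's body (75 mm by 188 mm) begins 65 mm behind the grasp point.
Start: joints at [-1.407, 0.259, 1.535, -0, 1.348, -0.203], TCP at [197.267, -513.411, 218.653] pointing down, gripper open.
Joint ranges: [-3.14, 3.14], [-0.91, 2.08], [0.19, 2.58], [-1.22, 4.36], [0.22, 2.71], [-3.12, 3.12]. Speed limits (rad/s): [2.57, 2.57, 3.14, 3.14, 3.14, 3.14].

### API

Orientations are given as [roll, pitch, yaw] about the fixed x, y, z axes, in that order (R = Rz(yaw) Ry(pitch) Rx(roll)).
In Python, from bench import robot gives the robot as it stands. The module is installed in compiled form; this text tells all that it offers. Calls block until the motion is done:
- robot.move_ptp(position, orientation): joint-space move of the TCP to a pose.
- robot.move_linear(position, ori=None, speed=150, f_stop=None): straight line of the TCP; ori=None keeps the orientation; speed is the mean speed in mm/s. With f_stop (N) it stops when the force on the tool has changed by that much, and returns True; else False.
- robot.move_j(angles): joint-space move.
- robot.move_gripper(opening): opening from 0.0 (shut) to 1.0 (fully open); the grip force is fixed at half the most; returns when the fingers have stopped.
- robot.sleep(seconds).
- robot.inverse_kinematics(position, orientation): joint angles nearest the present ones, or None.
- robot.get_image(name): name is "scene" or "top" or "wrist"; returns a dict with "img" (384x512x3 uint8, blue, green, red), "fovy" (degrees; the focal length in pixels is half the picture's height over the tangent of half this angle, whatever the lens; pixels are square), "cx", "cy" (the principal point, pixels), "eye" and "orientation" of the camera in the world. Camera axes: x right, y down, z forward; pixel columns grow to the right and rows downward; lengths in mm; the calibration is good to about 2 mm. A picture is of the moment at which its call begins. There is no depth.
A pose or a line that the arm cannot do raises robot.MotionError and nothing moves.
- robot.hand_in(): hands the job in, once; it reports no verdict.
Readings, each from a call of its own:
- robot.current_t(): time.
- robot.current_qpos(): joint angles.
- robot.current_joint_vel(): joint speeds.
- robot.current_joint_efforts(): joint torques, N m.
- robot.current_tcp_pos(): TCP position.
- robot.current_eef_rot(): TCP orientation.
- robot.current_contact_force(): force on the tool from outside, world axes, zero at the start.
- robot.current_ft_torque(): the same for the moment, N m.
- robot.current_gripper_width(): opening from 0.0 (shut) to 1.0 (fully open).
Only numpy, scipy, OpenCV 4.12 (cv2) and the standard library are available. Lean on these libraries where they do the work, as an engineer would, in place of code of your own. Each camera call takes 0.05 s, during which the arm holds its last target.

### The job

Get the antenna tuner ready for a bench test: first take the dummy-load plug from its wooden block and push its tapered end fully home, upright, into the flared socket on top of the tuner, and let go of it. Then take the black handle of the crank wheel, wind it clockwise (seen from above) to its stop, back it off exactly two full turns, and finish there while still gripping the handle: do not let go of it. Leave the morse key, the microphone and the meter box where they are.

Things in the scene. Friction and masses are not known exactly. Their poses are not given: they have to be found in the camera images.
- plug_head (a point): Dummy-load plug, loose, dark steel, 78 mm tall, 85 to 170 g. This point is the centre of its cylindrical head (32 mm diameter, 50 mm tall; grip it there from above): 25 mm above the head's flat lower face (shoulder). Below is a bright tapered shank 28 mm long, 22 mm wide at the shoulder, 14 mm at the tip. z points up the plug. It starts upright in the wooden block, shoulder on the block's top.
- plug_rest: Fixed wooden block 70 x 70 x 38 mm tall with a loose 27 mm hole in which the plug is parked; origin at the centre of its underside, on the bench. It stands to the right or to the left of the tuner; the morse key stands on the other side.
- socket_rim (a point): Flared steel socket on the tuner's deck: centre of its open mouth, in the plane of the rim, z up; 122.5 mm above the bench, 32 mm above the deck. Tapered bore 25 mm wide at the mouth, 17 mm at the bottom, 30 mm deep; outside 33 mm wide. With the plug home its shoulder rests on the rim and the centre of its head is 25 mm above this point. Fixed to the tuner, 160 mm from the crank axis.
- crank_axis (a point): Point on the crank wheel's upright axis, 137 mm above the bench (mid-height of the handle). The tuner is a fixed grey case 200 x 300 mm, 90 mm high; its x axis points from its front (dial side, towards the robot) to its back, y to its left; this point has the same axes. The wheel is an aluminium disc, 108 mm wide, its top 110 mm above the bench, hub nut to 114 mm.
- crank (a joint): Crank wheel angle, rad: 0 at the clockwise end stop, growing counter-clockwise seen from above; 6.283 a turn, other stop at 25.13. Starts 0.4 to 1.43 turns from 0. At 0 the handle lies from the axis towards the tuner's front (its -x); at q it lies q counter-clockwise from there. It stays where left; turning takes about 0.1 N m (2.5 N at the handle).
- handle_mid (a point): Centre of the crank's upright black cylindrical handle, 22 mm diameter, 50 mm tall (from 111 to 161 mm above the bench), 42 mm from the crank axis, half-way up (137 mm above the bench). It spins freely about its own upright axis, so a gripper can hold it and keep its own heading while winding.
- spinner: The same black handle as a body; origin at the centre of its lower end, 26 mm below point handle_mid.
- key: Morse key, black base 130 x 75 mm, 43 mm tall, loose; origin at the centre of its underside. Leave alone.
- mic: Desk microphone on a round 110 mm foot, 202 mm tall, loose; origin at the centre of its underside. Leave alone.
- meter_box: Meter box 90 x 120 x 75 mm tall, loose; origin at the centre of its underside. Leave alone.
Things that resemble listed ones, but are neither listed nor needed, are in the scene too. Of the things shaped like the part that bears plug_head, the dark steel one is meant.

How it is judged:
By the outcome, as a careful person would: the job done as asked, in the order asked, and still so for the second after the job is handed in, while the arm keeps its last pose, push and grip.
It also fails if it takes over 64 s, if anything falls off the work surface, if the arm or the gripper's body presses on something with over 40 N, if the wrist force passes 120 N, or if a joint passes its speed limit or range.

## Working session

There is one attempt and no reset: what is moved stays moved. The work goes in short steps, each a Python script; the robot and the scene stay as the last script left them, time stands still between calls to the robot, and variables do not carry over. Pictures are saved under pics/ and viewed, and the job is handed in when it is done.

```bash
mkdir -p pics
cat > h.py <<'E'
import numpy as np, cv2, pickle
from bench import robot
from scipy.spatial.transform import Rotation as R
def shot(n,fn):
    d=robot.get_image(n); cv2.imwrite('pics/%s.png'%fn,d['img']); pickle.dump(d,open('pics/%s.pkl'%fn,'wb')); return d
def load(fn): return pickle.load(open('pics/%s.pkl'%fn,'rb'))
def rot(d):
    o=np.array(d['orientation'],float)
    return o if o.shape==(3,3) else R.from_euler('xyz',o).as_matrix()
def ray(d,u,v):
    f=192/np.tan(np.radians(d['fovy'])/2)
    r=rot(d)@np.array([(u-d['cx'])/f,(v-d['cy'])/f,1.]); return np.array(d['eye'],float),r
def onz(d,u,v,z):
    e,r=ray(d,u,v); return e+r*(z-e[2])/r[2]
def proj(d,p):
    f=192/np.tan(np.radians(d['fovy'])/2)
    c=rot(d).T@(np.array(p,float)-np.array(d['eye'])); return d['cx']+f*c[0]/c[2], d['cy']+f*c[1]/c[2]
E
python3 - <<'E'
from h import *
for n in ['scene','top','wrist']:
    d=shot(n,n+'0'); print(n,d['fovy'],d['cx'],d['cy'],d['eye'],d['orientation'])
print(robot.current_t(),robot.current_eef_rot(),robot.current_gripper_width())
E
```

```text
scene 46.885153618482946 255.6842851775671 197.42292574948178 [ 995.55948334 -879.50632661  744.7345885 ] [-2.17364087  0.00650259  0.49652769]
top 45.804744053206335 254.97297381260844 191.64722823436398 [ 453.23172317  -56.76700172 1358.55396384] [-3.07796216  0.03130926 -1.60189181]
wrist 69.10774692886251 254.88483981748283 191.27591831862887 [ 276.46263904 -482.80320235  383.66185831] [ 2.83383268e+00  4.57163362e-04 -1.20405408e+00]
0.15 [-3.14020993e+00 -2.57513639e-04  3.66778635e-01] 1.001020097311496
```

View pics/scene0.png

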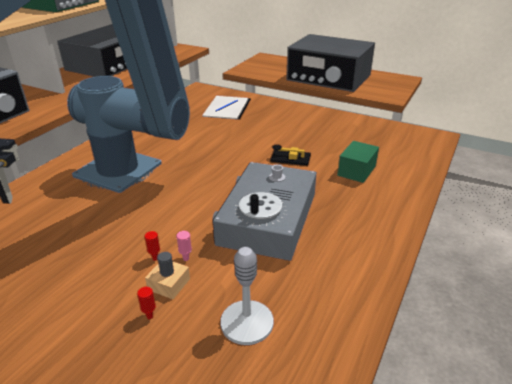

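View pics/top0.png

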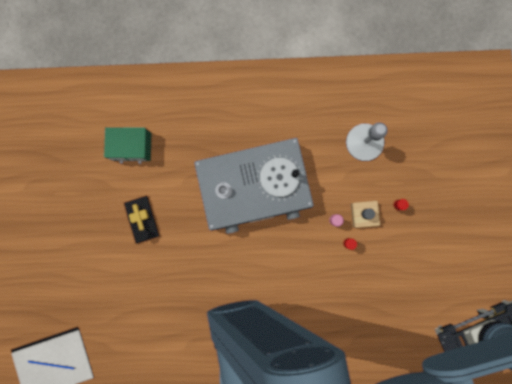

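View pics/wrist0.png

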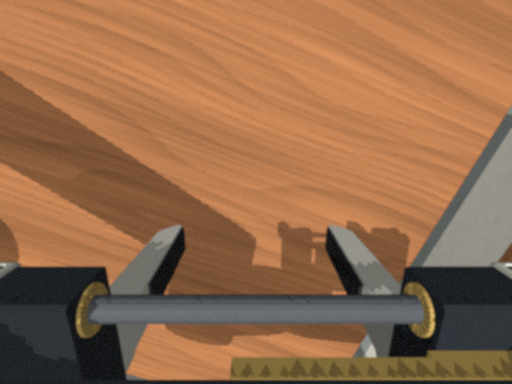

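The dark plug in the wooden block is at top (369,213) and scene (166,262). Three other things are shaped like it: red at top (402,204), red at top (350,243) and pink at top (337,220). In the scene view those are (147,300), (152,244) and (184,243). I choose the dark steel one in the block. Next is a close crop and rough positions.

Run:
```python
from h import *
t=load('top0');s=load('scene0')
a=cv2.resize(t['img'][125:260,185:425],None,fx=3.2,fy=3.2,interpolation=cv2.INTER_CUBIC);cv2.imwrite('pics/c1.png',a)
b=cv2.resize(s['img'][150:330,120:330],None,fx=3.2,fy=3.2,interpolation=cv2.INTER_CUBIC);cv2.imwrite('pics/c2.png',b)
print('plug',onz(t,370,213.5,88)); print('socket',onz(t,224,190,122.5)); print('wheel',onz(t,280,177,110)); print('handle',onz(t,296.5,174,161))
for n,p in dict(red1=(402,204),red2=(350,243),pink=(337,220)).items(): print(n,onz(t,*p,40))
print('mic head',onz(t,378,130,190),'foot',onz(t,365,142,5))
```

```text
plug [ 464.19647619 -336.48211917   88.        ]
socket [540.50379912  63.98336278 122.5       ]
wheel [572.13550018 -90.36071565 110.        ]
handle [ 573.7442383  -132.75482144  161.        ]
red1 [ 488.97931641 -439.5909505    40.        ]
red2 [ 381.9420546  -286.14008442   40.        ]
pink [ 448.90318189 -251.85021321   40.        ]
mic head [ 677.50413481 -344.60861845  190.        ] foot [ 678.29699143 -349.98197925    5.        ]
```

View pics/c1.png

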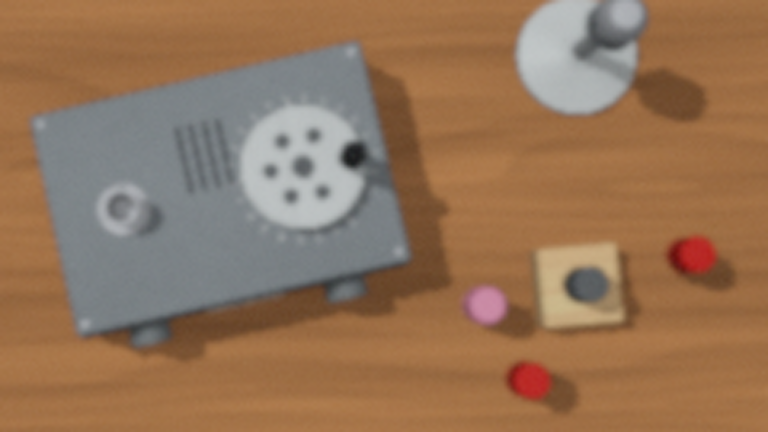

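View pics/c2.png

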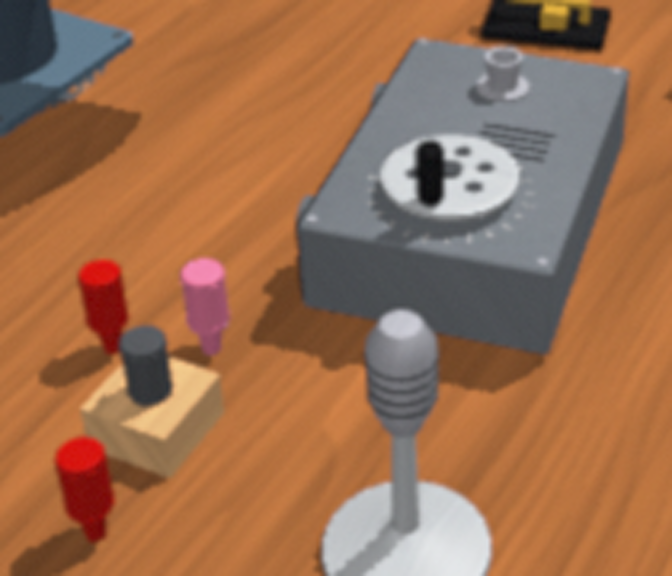

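The crop confirms it: the dark steel head sits in the wooden block, and the red and pink ones stand outside it. The socket-to-crank distance comes out at 157.5 mm against 160 given, so the rough positions are consistent. Next I take wrist views of the plug, socket and crank at the same yaw and the same relative height.

```bash
cat >> h.py <<'E'
YAW=np.pi/2
def down(yaw=YAW): return [np.pi,0,yaw]
E
python3 - <<'E'
from h import *
w=load('wrist0'); tcp=np.array([197.267,-513.411,218.653])
Rt=R.from_euler('xyz',[-3.1402,-.00026,.36678]).as_matrix()
off=Rt.T@(np.array(w['eye'])-tcp); Rc=Rt.T@rot(w); fwd=Rc[:,2]; print('off',off,'fwd',fwd)
Rd=R.from_euler('xyz',down()).as_matrix()
def viewpos(p,h):  # tcp so that optical axis hits p; tcp h above p
    o=Rd@off; f=Rd@fwd; zc=h+o[2]; hit=o+f*(-zc/f[2]); return np.array([p[0]-hit[0],p[1]-hit[1],p[2]+h])
for n,p in [('plug',[464,-336,88]),('sock',[540.5,64,122.5]),('crank',[572,-90,122.5])]:
    q=viewpos(p,120); print(n,q)
    robot.move_ptp(q,down()); robot.sleep(.3); d=shot('wrist','w_'+n); print(robot.current_tcp_pos(),robot.current_eef_rot(),d['eye'],proj(d,p),robot.current_t())
    if n=='crank': shot('top','top1'); shot('scene','scene1')
E
python3 -c "
import cv2,numpy as np
cv2.imwrite('pics/c3.png',np.hstack([cv2.imread('pics/w_plug.png')[:,:],]))"
```

```text
off [  84.94729921   -0.40128329 -164.98637873] fwd [-3.03172379e-01  8.79990913e-04  9.52935325e-01]
plug [ 464.13811178 -330.28007747  208.        ]
[ 463.66271426 -330.94826673  208.00387186] [-3.14157714e+00  4.04140966e-05  1.56927561e+00] [ 463.67095829 -246.23160398  373.73882738] (np.float64(255.34146928429794), np.float64(189.9971204795457)) 1.7333
sock [540.63811178  69.71992253 242.5       ]
[540.72676876  69.11506302 242.40866052] [-3.14141937e+00  2.77308943e-05  1.56976462e+00] [540.84902977 153.81947526 408.09353815] (np.float64(254.71501081084335), np.float64(190.0994705975436)) 3.5917
crank [572.13811178 -84.28007747 242.5       ]
[572.13604145 -83.08444982 242.74376664] [ 3.14126977e+00 -2.76512626e-06  1.57250461e+00] [571.84353775   1.98413514 408.48117632] (np.float64(254.76963483865387), np.float64(191.93738283951743)) 4.6167
```

View pics/w_plug.png

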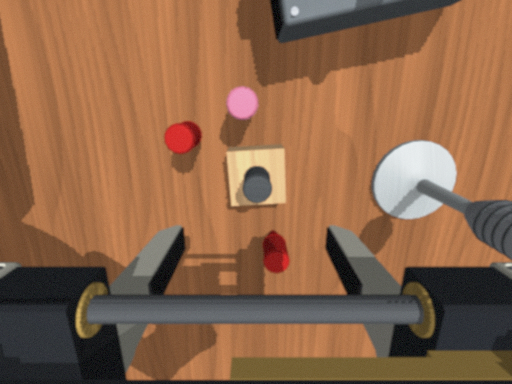

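View pics/w_sock.png

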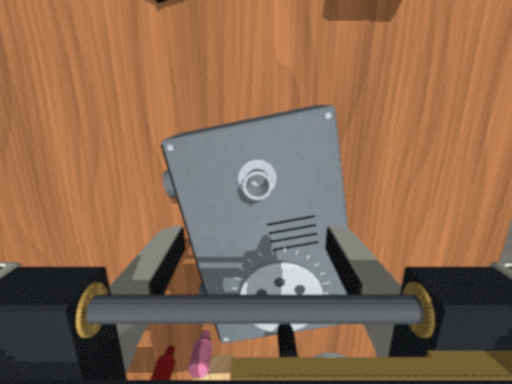

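View pics/w_crank.png

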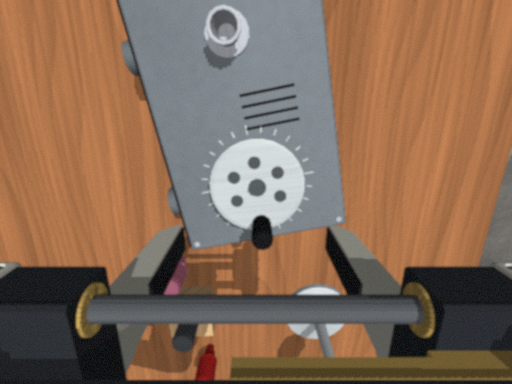

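The plug head is at about (257,185) and the socket rim at (258,178). The wheel centre is at (257,185), with the handle top near (262,240). I'll zoom in to locate these exactly.

Run:
```python
from h import *
def crop(n,u,v,r=35,k=7):
    i=load(n)['img'][v-r:v+r,u-r:u+r]; return cv2.resize(i,None,fx=350/(2*r),fy=350/(2*r),interpolation=cv2.INTER_CUBIC)
cv2.imwrite('pics/c4.png',np.hstack([crop('w_plug',257,185),crop('w_sock',257,182)]))
cv2.imwrite('pics/c5.png',np.hstack([crop('w_crank',257,195,70),crop('w_crank',262,230)]))
for n in ['w_plug','w_crank']:
    d=load(n);g=cv2.cvtColor(d['img'],cv2.COLOR_BGR2HSV)
    print(n, g[178,257],g[185,257],g[192,257],g[234,262],g[241,262])
```

```text
w_plug [107  17 107] [103  22 103] [109  20 102] [ 12 148 165] [  9 156 113]
w_crank [103  10 186] [103  18 101] [105  16  94] [150   9  29] [140  32  24]
```

View pics/c4.png

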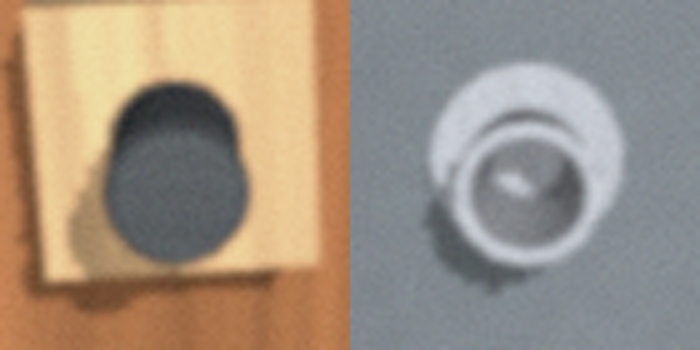

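View pics/c5.png

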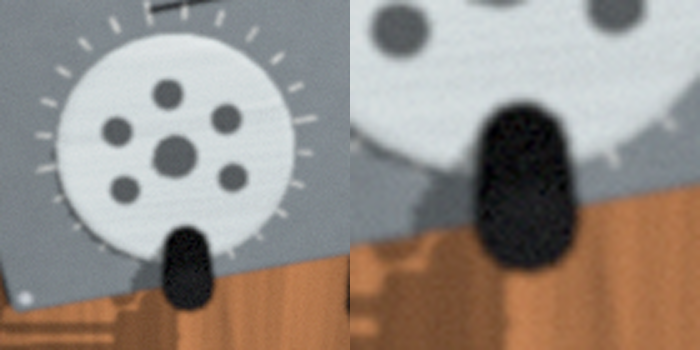

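Run:
```python
from h import *
p=onz(load('w_plug'),256.9,188.2,88); s=onz(load('w_sock'),257.2,185.1,122.5)
c=load('w_crank'); a=onz(c,257,186.7,110); h=onz(c,262,238.4,161); s2=None
print(p,s,a,h,'sock-axis',np.hypot(*(s-a)[:2]),'r',np.hypot(*(h-a)[:2]))
# tuner yaw from corners (deck screws) & socket-axis
v=(s-a)[:2]; print('socket dir deg',np.degrees(np.arctan2(v[1],v[0])))
d=(h-a)[:2]; print('handle dir deg',np.degrees(np.arctan2(d[1],d[0])))
# deck-edge direction from sock view: corner screws
S=load('w_sock'); k=[onz(S,170,147,90.5),onz(S,328,115,90.5),onz(S,226,340,90.5)]
for i in (1,2):
  e=(k[i]-k[0])[:2]; print(k[0],k[i],np.hypot(*e),np.degrees(np.arctan2(e[1],e[0])))
# top cam: same rim check
t=load('top1')
for n,q in [('plug',p),('sock',s),('axis',a),('handle',h)]: print(n,proj(t,q),proj(load('scene1'),q))
```

```text
[ 465.67363149 -333.98371696   88.        ] [543.16171593  69.5923859  122.5       ] [574.48901877 -87.86572552 110.        ] [ 579.18699675 -125.67153361  161.        ] sock-axis 160.5442517054856 r 38.09658938398535
socket dir deg 101.25242818648307
handle dir deg -82.91639334846829
[444.12190821 105.47950377  90.5       ] [621.18177327 140.406415    90.5       ] 180.47183974338517 11.15892652094776
[444.12190821 105.47950377  90.5       ] [ 498.73735474 -172.46639431   90.5       ] 283.26095611293425 -78.8832020881507
plug (np.float64(369.06782852330656), np.float64(212.99542195934484)) (np.float64(164.16936140235578), np.float64(255.02468769573062))
sock (np.float64(221.9284226350294), np.float64(189.09844330006356)) (np.float64(276.9251321097853), np.float64(167.20552993930104))
axis (np.float64(279.06440650091594), np.float64(176.18061862897932)) (np.float64(260.1275159741548), np.float64(203.2358520553253))
handle (np.float64(293.7380945218764), np.float64(172.04181867812838)) (np.float64(254.3274761758633), np.float64(194.27401445704902))
```

Run:
```python
from h import *
t=load('top1')['img']; s=load('scene1')['img']
a=cv2.resize(t[140:250,190:390],None,fx=3.5,fy=3.5,interpolation=cv2.INTER_CUBIC)
cv2.imwrite('pics/c6.png',a)
cv2.imwrite('pics/c7.png',cv2.resize(s[150:310,130:320],None,fx=3.5,fy=3.5,interpolation=cv2.INTER_CUBIC))
```

```text
(no output)
```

View pics/c6.png

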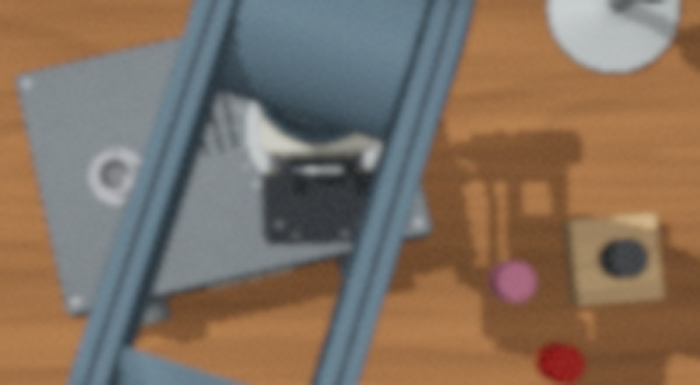

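View pics/c7.png

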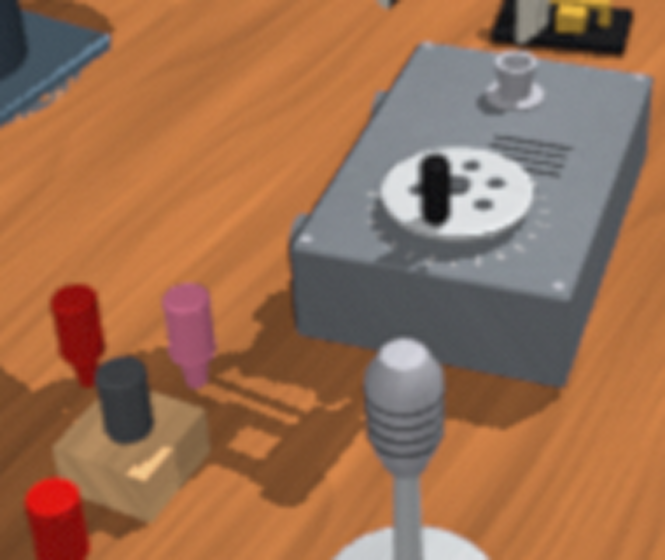

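The wrist estimates check out against the sizes given. Socket to axis is 160.5 mm against 160, the tuner yaw is about 11.2°, and the crank is at about 1.24 turns. The handle radius is 38 mm against 42, so I'll use 42 along the measured direction. One extra view of the socket at yaw 0 should resolve the hand-eye bias.

Run:
```python
from h import *
off=np.array([84.95,-.4,-164.99]);fwd=np.array([-.30317,.00088,.95294])
Rd=R.from_euler('xyz',down(0)).as_matrix();o=Rd@off;f=Rd@fwd;h=120;hit=o+f*((h+o[2])/-f[2])
p=np.array([542,67,122.5]); q=[p[0]-hit[0],p[1]-hit[1],242.5]
robot.move_ptp(q,down(0)); robot.sleep(.3); d=shot('wrist','w_sock0'); print(proj(d,p),robot.current_t())
i=d['img'][150:220,222:292];cv2.imwrite('pics/c8.png',cv2.resize(i,None,fx=7,fy=7,interpolation=cv2.INTER_CUBIC))
```

```text
(np.float64(254.18702950207953), np.float64(191.1594183330733)) 6.675
```

View pics/c8.png

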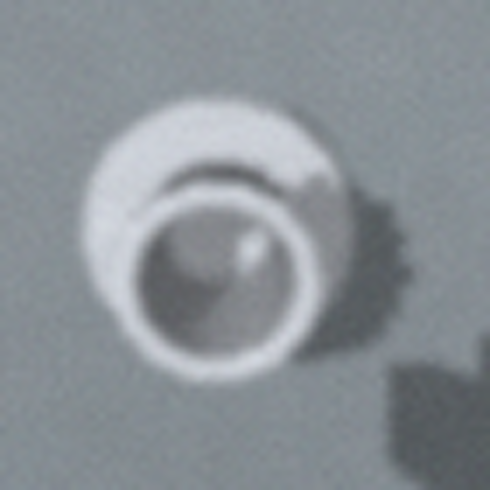

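The rim centre in this view is at about (252.6,189.6).

Run:
```python
from h import *
s90=onz(load('w_sock'),257.2,185.1,122.5)[:2]; s0=onz(load('w_sock0'),252.6,189.6,122.5)[:2]
M=lambda y:R.from_euler('xyz',[np.pi,0,y]).as_matrix()[:2,:2]
A=np.block([[np.eye(2),M(np.pi/2)],[np.eye(2),M(0)]]); x=np.linalg.solve(A,np.r_[s90,s0]); print(s90,s0,'s',x[:2],'b',x[2:],'world bias at 90',M(np.pi/2)@x[2:])
```

```text
[543.16171593  69.5923859 ] [543.75674653  68.70134529] s [543.01371092  68.84935029] b [0.74303561 0.148005  ] world bias at 90 [0.148005   0.74303561]
```

The bias is under 1 mm, so these values can be trusted. Now I grasp the plug.

Run:
```python
from h import *
robot.move_ptp([465.5,-334.7,130],down())
print(robot.current_t(),robot.move_linear([465.5,-334.7,50],speed=120,f_stop=10),robot.current_tcp_pos())
robot.move_gripper(0.0); print(robot.current_gripper_width()*93,robot.current_contact_force())
robot.move_linear([465.5,-334.7,175],speed=150); print(robot.current_gripper_width()*93,robot.current_contact_force(),robot.current_t())
robot.move_ptp([543,68.85,190],down()); robot.sleep(.2)
print(robot.current_t(),robot.current_tcp_pos(),robot.current_contact_force())
shot('wrist','wg');shot('scene','sg')
i=load('sg')['img'][90:240,200:350];j=load('wg')['img'][130:330,156:356]
cv2.imwrite('pics/c9.png',np.hstack([cv2.resize(i,(400,400),interpolation=cv2.INTER_CUBIC),cv2.resize(j,(400,400))]))
```

```text
8.6583 False [ 465.9801787  -335.02482466   50.58924212]
31.235303624748155 [-0.38997444  0.28426642 -0.51278229]
31.449599792359653 [ 0.3861108  -0.41832141 -0.78141928] 11.4417
13.1583 [543.18919006  67.75543466 189.88489967] [-0.09493743 -0.05279352 -0.85025406]
```

View pics/c9.png

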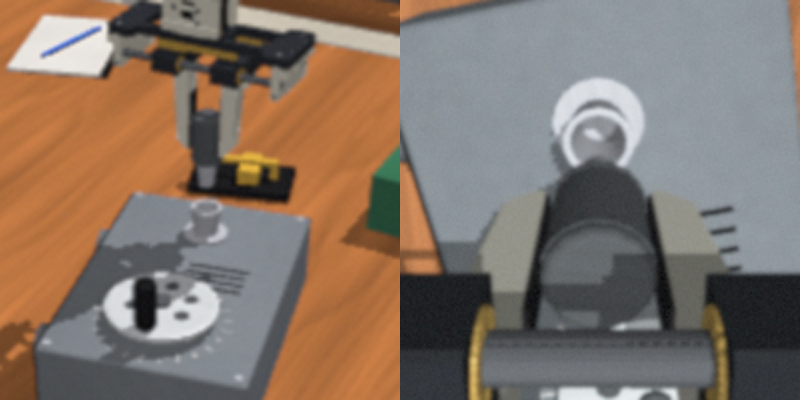

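The plug is held upright (31.4 mm opening for the 32 mm head), above the socket. It should be home at TCP z ≈ 134.5. I lower it with a force guard.

Run:
```python
from h import *
print(robot.move_linear([543,68.85,165],speed=100,f_stop=8))
print(robot.move_linear([543,68.85,132],speed=35,f_stop=10)); robot.sleep(.1)
for k in range(3): print(robot.current_tcp_pos(),robot.current_contact_force(),robot.current_ft_torque())
print(robot.current_t()); shot('scene','s2')
i=load('s2')['img'][90:240,200:350];cv2.imwrite('pics/c10.png',cv2.resize(i,(500,500),interpolation=cv2.INTER_CUBIC))
```

```text
False
True
[542.60849778  68.88708769 134.41622976] [-0.63976686  0.12215729  5.19427059] [-0.04092121  0.00409519  0.02460853]
[542.60849778  68.88708769 134.41622976] [-0.63976686  0.12215729  5.19427059] [-0.04092121  0.00409519  0.02460853]
[542.60849778  68.88708769 134.41622976] [-0.63976686  0.12215729  5.19427059] [-0.04092121  0.00409519  0.02460853]
14.575
```

View pics/c10.png

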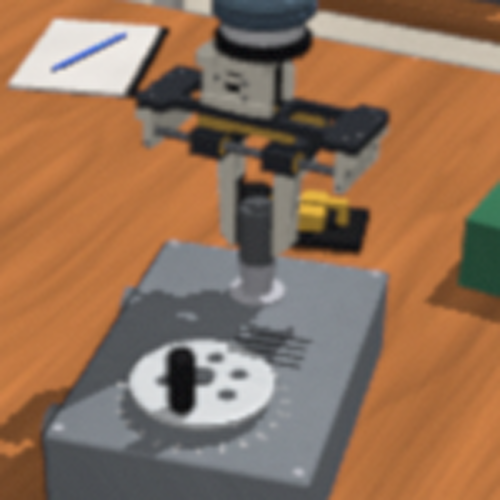

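It seated at z = 134.4, as predicted. I give it a firmer push, release, retreat and look.

Run:
```python
from h import *
print(robot.move_linear([543,68.85,130.5],speed=20,f_stop=15),robot.current_tcp_pos(),robot.current_contact_force())
robot.move_linear([543,68.85,134.5],speed=50)
robot.move_gripper(0.7); print(robot.current_gripper_width(),robot.current_contact_force())
robot.move_linear([543,68.85,200],speed=120)
# wrist view to check plug: top at z 172.5 and the shoulder
off=np.array([84.95,-.4,-164.99]);fwd=np.array([-.30317,.00088,.95294])
Rd=R.from_euler('xyz',down()).as_matrix();o=Rd@off;f=Rd@fwd;hit=o+f*((70+o[2])/-f[2])
robot.move_ptp([543-hit[0],68.85-hit[1],242.5],down());robot.sleep(.2)
d=shot('wrist','w3');shot('scene','s3');print(proj(d,[543,68.85,172.5]),proj(load('s3'),[543,68.85,172.5]),proj(load('s3'),[543,68.85,122.5]),robot.current_t())
i=load('s3')['img'][110:210,220:320];j=d['img'][130:250,195:315]
cv2.imwrite('pics/c11.png',np.hstack([cv2.resize(i,(400,400),interpolation=cv2.INTER_CUBIC),cv2.resize(j,(400,400),interpolation=cv2.INTER_CUBIC)]))
```

```text
True [542.69804392  68.87697045 134.36141012] [-1.07805022 -0.15684654  5.27841733]
0.7046712474509128 [-0.44240309 -0.36580062  0.15994966]
(np.float64(256.06821119692705), np.float64(191.53288198389086)) (np.float64(277.1343388129198), np.float64(151.25391179343137)) (np.float64(276.75298226373656), np.float64(167.3135242104861)) 17.1167
```

View pics/c11.png

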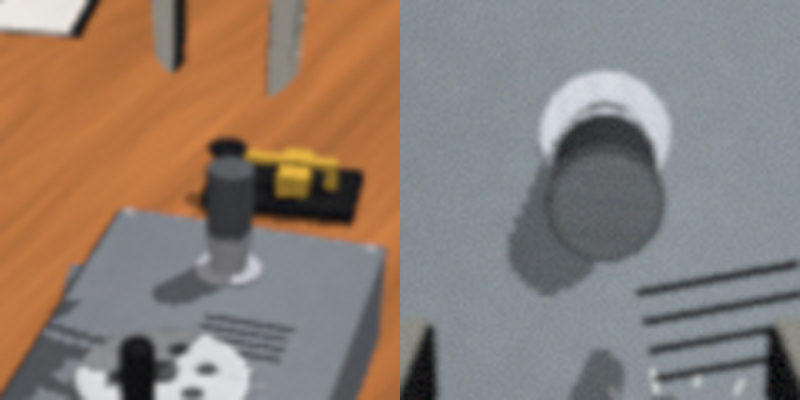

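The plug head top is at wrist (256.5,191.5), against (256.1,191.5) predicted for a seated plug, so it is home, upright and released. Next I grip the crank handle and turn the first 60° clockwise while watching the forces.

```bash
cat >> h.py <<'E'
AX=np.array([574.35,-88.6]); ZT=122.
def hp(phi,r=42.,c=AX): return [c[0]+r*np.cos(np.radians(phi)),c[1]+r*np.sin(np.radians(phi)),ZT]
E
python3 - <<'E'
from h import *
p=hp(-84.5); print(p)
robot.move_ptp([p[0],p[1],195],down())
print(robot.move_linear(p,speed=100,f_stop=10),robot.current_tcp_pos())
robot.move_gripper(0.0); robot.sleep(.1); print(robot.current_gripper_width()*93,robot.current_contact_force(),robot.current_ft_torque(),robot.current_tcp_pos())
for phi in [-100,-115,-130,-145]:
    st=robot.move_linear(hp(phi),speed=60,f_stop=20); t=robot.current_tcp_pos(); d=np.array(t[:2])-AX
    print(phi,st,np.hypot(*d),np.degrees(np.arctan2(d[1],d[0])),np.round(robot.current_contact_force(),1))
print(robot.current_t()); d=shot('wrist','w4');shot('scene','s4')
i=load('s4')['img'][130:270,190:330];j=d['img']
cv2.imwrite('pics/c12.png',np.hstack([cv2.resize(i,(384,384),interpolation=cv2.INTER_CUBIC),cv2.resize(j[:,100:400],(300,384))]))
E
```

```text
[np.float64(578.3755216058495), np.float64(-130.4066403314215), 122.0]
False [ 578.9100376  -130.36855682  122.70838543]
21.207755422525477 [ 1.5464795   0.90233441 -0.796359  ] [-0.03740085 -0.27444893 -0.05536927] [ 578.62149259 -130.45194258  122.07281611]
-100 False 42.119449685423675 -101.12486185090168 [-1.2  0.6  1.5]
-115 False 42.14181656270138 -116.28300387183327 [-1.9  0.3  1.2]
-130 False 42.1364152662618 -131.17363661767257 [-1.7 -0.6  2.3]
-145 False 42.155258599698065 -145.9987074857257 [-2.3 -0.8  2.6]
21.0083
```

View pics/c12.png

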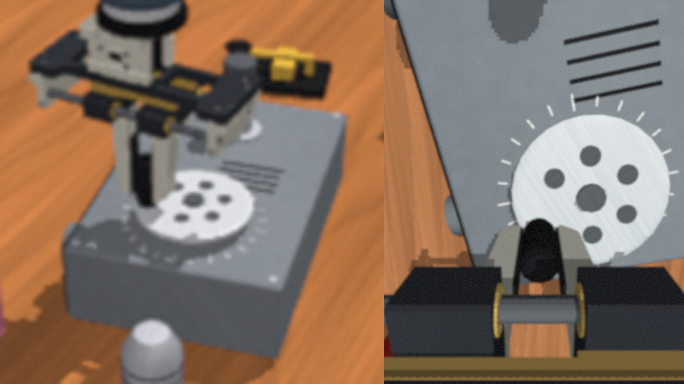

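The handle follows at a drag of about 2.5 N. I continue clockwise, with the stop expected at φ ≈ −528.8°. The approach is slow and force-guarded.

Run:
```python
from h import *
def rep(phi,st):
    t=robot.current_tcp_pos(); d=np.array(t[:2])-AX
    print(phi,st,round(np.hypot(*d),2),round(np.degrees(np.arctan2(d[1],d[0])),2),np.round(robot.current_contact_force(),1))
hit=False
for phi in range(-160,-506,-15):
    st=robot.move_linear(hp(phi),speed=90,f_stop=15)
    if phi%45==0 or st or phi in(-160,-175,-190): rep(phi,st)
    if st: hit=True;break
if not hit:
  for phi in range(-515,-556,-5):
    st=robot.move_linear(hp(phi),speed=30,f_stop=8); rep(phi,st)
    if st: break
print(robot.current_t())
```

```text
-160 False 42.13 -160.77 [-2.7  1.2  3.5]
-175 False 42.11 -175.82 [-2.7  1.6  4.3]
-190 False 42.06 169.18 [-2.   2.6  4.2]
-515 False 42.11 -155.06 [-1.4 -0.8  3.8]
-520 False 42.08 -160.24 [-1.9 -2.4  3.3]
-525 False 42.1 -165.42 [-3.9 -2.   4.7]
-530 False 42.06 -168.87 [-3.2 -6.5  2.8]
-535 True 42.14 -168.73 [-0.4 -2.9  1.8]
29.1333
```

The arm met the stop at −168.8° (reading), exactly at the predicted direction of the tuner's front. I take a reference wrist picture and averaged readings here, then wind back two full turns.

Run:
```python
from h import *
def tp(n=5):
    L=[]
    for k in range(n): robot.sleep(.04); L.append(robot.current_tcp_pos())
    return np.mean(L,0),np.std(L,0)
m,s=tp(); d=m[:2]-AX; print('stop',m,s,np.hypot(*d),np.degrees(np.arctan2(d[1],d[0])),robot.current_contact_force())
shot('wrist','wstop')
np.save('stop.npy',m)
for phi in list(range(-520,-528+720-15,15)):
    st=robot.move_linear(hp(phi),speed=90,f_stop=20)
    if st: print('FSTOP',phi,robot.current_contact_force()); break
else:
    for phi in (180,186):
        st=robot.move_linear(hp(phi),speed=40,f_stop=20)
        m2,s=tp(3); d=m2[:2]-AX; print(phi,st,m2,np.degrees(np.arctan2(d[1],d[0])),robot.current_contact_force())
print(robot.current_t())
```

```text
stop [533.01001009 -96.84298376 122.03838031] [0.01819771 0.00877166 0.01044421] 42.15378449120167 -168.7234068193124 [ 1.37121238 -2.6178957   0.44446921]
180 False [532.24434882 -88.62076802 121.98151992] -179.97173966027492 [-1.55712282  0.02657944  4.95618343]
186 False [532.43746008 -92.93120011 121.98115746] -174.10005350332884 [-1.3197041   1.58027224  4.93677521]
43.1333
```

Run:
```python
from h import *
st=robot.move_linear(hp(191.25),speed=30,f_stop=20)
L=[]
for k in range(5): robot.sleep(.04); L.append(robot.current_tcp_pos())
m=np.mean(L,0); d=m[:2]-AX; print(st,m,np.degrees(np.arctan2(d[1],d[0])),m-np.load('stop.npy'),robot.current_contact_force(),robot.current_gripper_width()*93)
a=load('wstop')['img']; b=shot('wrist','wend')['img']; shot('scene','send'); print(robot.current_t())
D=cv2.absdiff(a,b); print(D.mean(),D.max())
# wheel-hole centroids in both
for im in(a,b):
    g=cv2.cvtColor(im,cv2.COLOR_BGR2GRAY); _,t=cv2.threshold(g,130,255,cv2.THRESH_BINARY_INV)
    n,l,s,c=cv2.connectedComponentsWithStats(t)
    print([(np.round(c[k],2).tolist(),int(s[k,4])) for k in range(1,n) if 40<s[k,4]<600])
cv2.imwrite('pics/c13.png',np.vstack([np.hstack([cv2.resize(x,(400,300)) for x in (a,b)]),np.hstack([cv2.resize(cv2.convertScaleAbs(D,alpha=3),(400,300)),cv2.resize(load('send')['img'],(400,300))])]))
```

```text
False [532.99826445 -96.72334851 121.98050619] -168.88604404834774 [-0.01174564  0.11963525 -0.05787412] [-1.11951363  0.44531846  5.18601072] 21.387696280078234
43.7167
2.712529500325521 46
[([35.9, 27.79], 165), ([91.29, 20.43], 171), ([503.65, 26.88], 124), ([508.01, 70.45], 74), ([337.39, 77.38], 596), ([338.89, 96.39], 576), ([342.2, 114.27], 535), ([116.51, 177.53], 77), ([493.44, 180.38], 95), ([330.97, 180.63], 288), ([44.11, 189.84], 75), ([289.86, 187.83], 277), ([467.34, 230.76], 226), ([40.73, 229.71], 223), ([355.13, 210.24], 258), ([50.14, 212.8], 44), ([485.71, 212.82], 45), ([314.75, 218.66], 582), ([338.31, 245.22], 243)]
[([36.68, 27.71], 158), ([91.7, 19.4], 183), ([506.1, 20.97], 94), ([507.62, 72.79], 71), ([339.57, 96.53], 579), ([342.8, 114.35], 541), ([152.32, 155.66], 44), ([331.26, 180.96], 290), ([290.02, 187.97], 278), ([48.31, 202.93], 97), ([40.98, 228.87], 197), ([468.14, 228.65], 192), ([355.37, 210.87], 253), ([484.8, 218.39], 51), ([314.79, 218.83], 584), ([338.2, 245.66], 238)]
```

View pics/c13.png

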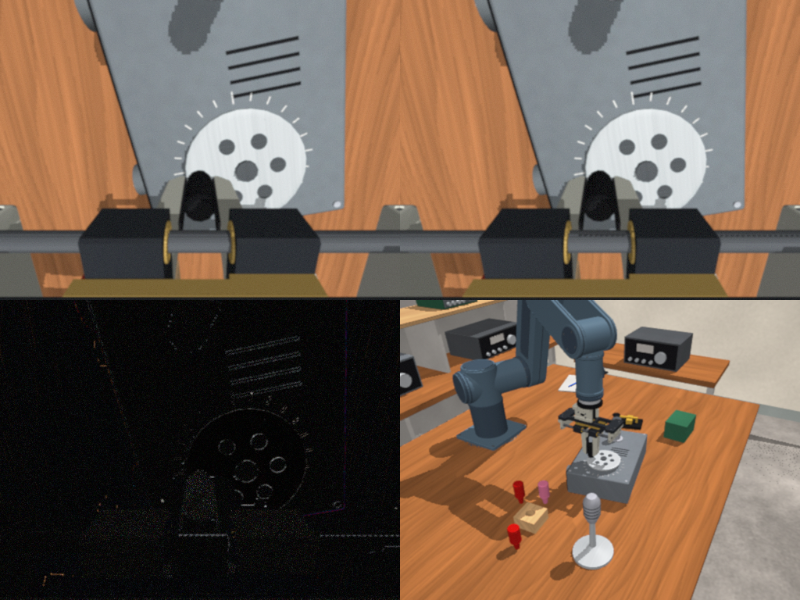

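At the stop and at the end, the wheel holes sit in the same place relative to the deck to within about 0.3°, and the TCP is within 0.12 mm. I check the plug and the other items once more before handing in.

Run:
```python
from h import *
d=load('send'); print(proj(d,[543,68.85,172.5]),proj(d,[543,68.85,122.5]))
cv2.imwrite('pics/c14.png',np.hstack([cv2.resize(x[90:350,120:400],(400,371),interpolation=cv2.INTER_CUBIC) for x in (load('scene0')['img'],d['img'])]))
```

```text
(np.float64(277.1343388129198), np.float64(151.25391179343137)) (np.float64(276.75298226373656), np.float64(167.3135242104861))
```

View pics/c14.png

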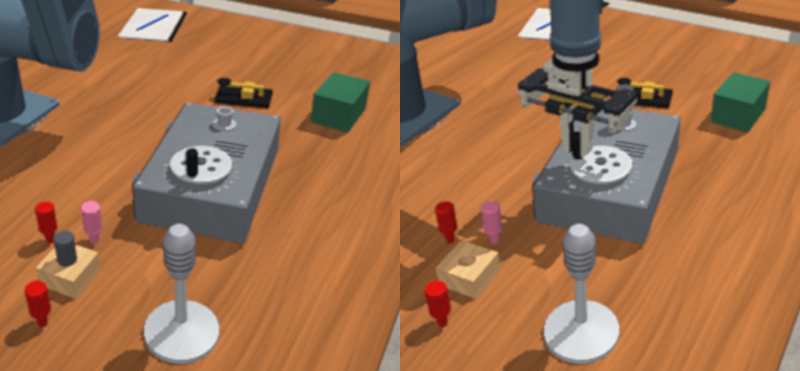

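The key, mic and meter box have not moved between the two pictures. The plug's lower part is visible in the socket, the block is empty, and the handle is gripped.

```bash
python3 -c "
from bench import robot
robot.hand_in()
print(robot.current_t())"
```

```text
the job is handed in; nothing more can be done
the job is handed in; nothing more can be done
```

The job is done and handed in at about 43.7 s: the plug is in the socket, and the crank is two full turns off its clockwise stop with the handle still gripped.

- **Plug:** I took the dark steel plug from the block and pushed it into the socket. The downward push met resistance at TCP z 134.4 mm, against 134.5 expected when fully home. After release, the wrist view showed the head within 0.5 px of its expected seated, upright position.
- **Crank:** I wound it clockwise about 1.24 turns to the stop. The stop was where it should be: the handle pointed to the tuner's front, within 0.1° of the predicted direction. After backing off 720° the TCP was within 0.12 mm of its position at the stop, and the wheel holes matched the stop picture to about 0.3°.
- **Other items:** in the last scene picture the morse key, microphone and meter box looked unmoved. Wrist force stayed well under its limit wherever I read it.

**Checks that disagreed or were limited:**
- The handle radius first measured 38 mm in the image, against 42 given. I used 42, and the winding confirmed it with forces of only about 2–5 N.
- The top and wrist cameras differed by 3–6 mm, and I relied on the wrist view.
- In the last picture the gripper partly hides the plug, so its seating was last seen clearly just after release.

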